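Roll a turned blank up to the stop and nip it in the carving clamp

TASK

Push the turned wooden blank from its side so that it rolls along the clamp board up to the sprung stop, so that it touches the stop without overrunning it and comes to lie still over the red band; do not pick it up or pinch it, and let go of it there before you touch the jaw. Then slide the stiff wooden jaw up from behind and nip the blank between jaw and stop, just enough that the stop's spring has begun to give (about 6 N on the stop) and the blank stays clamped when you let go; never press the stop with more than 14 N, and leave the other things alone.

Things in the scene. Friction and masses are not known exactly. Their poses are not given: they have to be found in the camera images.
- board: fixed plywood clamp board, 18 mm thick. Origin: underside, midway between the rails; +y is the rolling direction (from jaw to stop), +x to the tool margin. Spans x -95 to 145, y -200 to 200 mm. Two dark rails, 10 wide, 12 tall, run along y (-190 to 120 mm) at x = -80 and 80 mm; the lane between is flat. A pencil and a sanding block lie loose on the margin at x above 90 mm.
- blank: loose reddish-brown wooden cylinder, smoothly waxed, 44 mm diameter, 100 mm long, about 0.1 kg, two cream rings. Origin on its axis at mid-length; its x is its axis, within 6 degrees of the board's x (rolled anyhow about it). Starts in the lane 90 to 160 mm short of the red band. Rolls very easily (under 1 N), rolls on if let go while moving, or if the stop's spring kicks it back.
- stop: grey block with a black sprung head, fixed at the board's +y end, differently each time. Origin on the board's top (18 mm above the table), mid-lane, on the middle of the red band (8 mm wide, running along x); axes as the board's. Head (110 mm wide, 3 to 41 mm above the board) and block (120 mm wide, 44 mm tall) reach 85 mm beyond the band.
- stop_mid (a point): fixed point of the stop, 22 mm beyond the middle of the red band, 22 mm above the board. The head's flat face rests within 4 mm of it towards +y or -y (a screw setting, not measured: find it by feel), so the blank touches it with its axis over the band. The head stays put until pressed with 3 N, then gives 1 mm for each further 5 N, 4 mm at most, and springs back when let go.
- jaw (a joint): how far the wooden jaw has slid along the board's +y, in m: 0 at the near end, where its face is 145 mm on the -y side of the board's origin; at most 0.26. Starts between 0 and 0.02. It needs about 10 N to slide (a little more when fast) and stays where it is left, also against the stop's spring up to about 10 N.
- jaw_face (a point): middle of the dark flat front of the jaw (towards the stop), 22 mm above the board. The jaw is a medium-brown wooden bar, 146 mm wide across the lane, 26 mm thick along y (its flat back, to be pushed, is 26 mm behind the face), 3 to 46 mm above the board, no handle; small cheeks 30 mm long run on the rails.
- pencil: yellow pencil, 130 mm long, 8 mm thick, loose on the board's margin, to be left alone; origin at the middle of its underside
- sanding_block: cork sanding block 36 x 71 x 24 mm, loose on the board's margin, to be left alone; origin at the middle of its underside
- chisel: chisel with a blue handle, 240 mm long, lying on the table, to be left alone; origin near its middle
- offcut_a: medium-brown offcut 90 x 130 x 18 mm on the table, to be left alone; origin at the middle of its underside
- offcut_b: pale offcut 70 x 120 x 18 mm on the table, to be left alone; origin at the middle of its underside
- oil: amber oil bottle, 130 mm tall, 56 mm wide, on the table, to be left alone; origin at the middle of its underside
There are look-alikes about, which are no part of the job. Leave any turquoise look-alike of the blank alone.

How it is judged (in metres and radians):
On the way, in this order (a step that is already met when the one before it is completed fails the run):
1. the blank is rolling, turning as it goes, short of the red band (angular speed of blank above 0.4 rad/s and contact force between the fingers and blank above 0.02 N and y of blank in the frame of stop below -0.02 m), for 0.1 s.
2. the blank has come up against the stop, before the jaw has been slid up (contact force between blank and stop above 0.5 N and value of joint jaw below 0.04 m), for 0.02 s.
3. the blank lies still over the red band (axis within 9 mm of its middle), let go, before the jaw has been slid up (y of blank in the frame of stop between -0.009 and 0.009 m and z of blank in the frame of stop below 0.028 m and value of joint jaw below 0.04 m and linear speed of blank below 0.01 m/s and contact force between the fingers and blank below 0.05 N), for 0.3 s.
4. the blank is nipped: the stop is pressed with more than 3 N (contact force between blank and stop above 3 N), for 0.2 s.
At the end, for the whole second after the job is handed in: the blank lies over the red band on the board (axis from 6 mm before to 8 mm past its middle, within 30 mm of mid-lane, square to the lane within 0.08 rad, axis less than 28 mm above the board), still and let go, clamped between jaw and stop so that it presses the stop with 3 to 9 N (contact force between blank and stop between 3 and 9 N and y of blank in the frame of stop between -0.006 and 0.008 m and z of blank in the frame of stop below 0.028 m and x of blank in the frame of stop between -0.03 and 0.03 m and angle between the x axis of blank and the x axis of stop, either way round below 0.08 rad and linear speed of blank below 0.01 m/s and contact force between the fingers and blank below 0.05 N); the robot touches nothing.
It fails at once if the stop pressed with more than 14 N (overrun) (contact force between blank and stop above 14 N).
It fails at once if the blank lifted off the board (axis more than 32 mm above it) (z of blank in the frame of stop above 0.032 m).
It fails at once if the blank pinched or pushed by the fingers with more than 14 N (contact force between the fingers and blank above 14 N).
It fails at once if a bystander moved by more than 30 mm (distance of any of pencil, sanding_block, chisel, offcut_a, offcut_b, oil from where it was at the start of the episode above 0.03 m).
It also fails if it takes over 67 s, if anything falls off the work surface, if the arm or the gripper's body presses on something with over 40 N, if the wrist force passes 120 N, or if a joint passes its speed limit or range.

ROBOT

A 6-joint arm with a two-finger parallel gripper is mounted at the origin on the work surface. World frame = base frame: x ahead of the robot, y to its left, z up, the work surface at z = 0. Lengths are in m, angles in degrees, forces in N, time in s.
With the tool pointing down it reaches from about 0.25 to 0.8 m from the base axis. Payload 8.5 kg.
Tool frame: the origin (TCP) lies at the very end of the fingers, on their centre line; the grasp point (between the pads) lies 19 mm behind it; z points along the fingers, y is the line along which they close (so a half turn about z gives the same grasp; the last joint's range is limited). The gripper opens to 85 mm and grips with 20 to 120 N. Pads are 22 mm wide; open, the fingers measure 114 mm over their backs; the gripper's body (76 mm by 85 mm) begins 54 mm behind the grasp point. The pads swing forward as they close: fully open they stand 13 mm farther back than shut.
Start: joints at [73.912, 13.648, -0.773, 75.585, 0, 90], TCP at [0.145, 0.504, 0.195] pointing down, gripper open.
Joint ranges: [-152.45, 152.45], [-59.26, 108.67], [-65.41, 83.53], [-104.44, 129.93], [-82.83, 76.93], [-180, 180]. Speed limits (degrees/s): [127.2, 127.2, 159.86, 180, 180, 180].

INTERFACE

Orientations are given as a 3x3 rotation matrix whose columns are the frame's x, y, z axes.
In Python, from rig import manip, cams gives the robot as it stands.
- The arm moves only by the tool apply_moves, never from a script. Its argument "moves" is text: rows parted by semicolons, each of 6 numbers parted by spaces: the shift along the tool's x, y, z as a fraction of full scale, then the turn, a rotation vector about the tool's x, y, z as a fraction of full scale. In form: dx dy dz wx wy wz; .... A call has 1 to 12 rows; each row shifts and turns the commanded pose from where the row before left it, along the tool's axes as they then stand; what a row does not reach is not made up. Full scale, the value 1, is 0.025 m for a shift and pi rad for a turn. A row lasts 1/8 s, in which the tool goes at most 62.5 mm and 10.7 degrees, less where a joint would pass 70% of its speed; a pose out of reach is approached as far as the arm can. A call with a number of a shift or a turn outside -1 to 1 is refused whole. A call with a gripper value outside its range is refused whole. "claw" is the closure, from 0 (fully open) to 1 (shut), set as the call begins (left out, the last holds). The fingers move at their own pace and stop on an object; the grip force is fixed at half the most. Time passes only in rows, so rows that do not move let the fingers close. It gives the time, the measured TCP pose, the force, the opening and the grip force at its end, in the units of the state.
- manip.sense(): the state, without advancing time (a new reading comes with each control period).
- cams.snapshot(name): name is "scene" or "top"; returns a dict with "image" (400x640x3 uint8, red, green, blue), "K" (3x3 intrinsics, pixels), "k1" (the pictures are not rectified: a ray, as slopes to the right and down, at radius r is drawn at 1 + k1 r^2 times it, then the intrinsics apply), "rvec" (rotation vector, rad) and "tvec" (3), from world to camera coordinates, as OpenCV has them. Camera axes: x right, y down, z forward; pixel columns grow to the right and rows downward; lengths in m; the calibration is good to about 2 mm. A picture is of the moment at which its call begins. There is no depth.
- manip.finish_job(): hands the job in; it is judged then, once.
The state is a dict: "time": time; "joint_pos": joint angles; "qd": joint speeds; "tau": joint torques, N m; "position": TCP position; "tool_rot": TCP orientation; "contact_force": force on the tool from outside, world axes, zero at the start; "wrist_torque": the same for the moment, N m; "gripper_width": opening from 0.0 (shut) to 1.0 (fully open); "grasp_force": force on a finger pad.
Only numpy, scipy, OpenCV 4.12 (cv2) and the standard library are available. Lean on these libraries where they do the work, as an engineer would, in place of code of your own. Each camera call takes 0.05 s, during which the arm holds its last target. There are 200 camera calls.

## Working session

There is one attempt and no reset: what is moved stays moved. The work goes in short steps, Python scripts to look and compute and a tool call to move; the robot and the scene stay as the last step left them, time stands still between calls to the robot, and variables do not carry over. Pictures are saved under pics/ and viewed, at most 10 in all, crops included, and the job is handed in when it is done.

Besides the shell and the picture viewer there is one more tool, called after "Call:" as name(argument=value, ...), one argument or row to a line, values as JSON. apply_moves: Moves the arm, as the interface text tells. Shift numbers are shares of 0.025 m and turn numbers shares of pi rad, none past 1 either way. Its arguments: {"type":"object","properties":{"moves":{"type":"string"},"claw":{"type":"number"}},"required":["moves"]}

```bash
mkdir -p pics; cat > h.py <<'E'
import numpy as np,cv2
from rig import manip,cams
def snap(n):
    s=cams.snapshot(n); return s
def ray(s,u,v):
    K=np.array(s["K"]);k=s["k1"]
    d=cv2.undistortPoints(np.array([[[u,v]]],float),K,np.array([k,0,0,0.]))[0,0]
    R=cv2.Rodrigues(np.array(s["rvec"],float))[0];t=np.array(s["tvec"],float).ravel()
    return -R.T@t, R.T@np.array([d[0],d[1],1])
def at(s,u,v,z):
    c,d=ray(s,u,v); return c+d*(z-c[2])/d[2]
def proj(s,P):
    return cv2.projectPoints(np.array(P,float).reshape(-1,3),np.array(s["rvec"],float),np.array(s["tvec"],float),np.array(s["K"]),np.array([s["k1"],0,0,0.]))[0][:,0]
E
python3 - <<'E'
from h import *
import pickle
for n in("top","scene"):
    s=snap(n);cv2.imwrite(f"pics/{n}0.png",cv2.cvtColor(s["image"],cv2.COLOR_RGB2BGR));pickle.dump(s,open(n+"0.pkl","wb"))
    print(n,ray(s,320,200)[0])
print(manip.sense())
E
```

```text
top [ 0.47623932 -0.00894165  1.24530785]
scene [ 1.41327521 -0.15976701  0.85257192]
{'time': 0.1, 'joint_pos': array([ 7.39122270e+01,  1.36778394e+01, -8.11181449e-01,  7.55829174e+01,
       -4.00139985e-04,  8.99991127e+01]), 'qd': array([ 0.00855781, -0.11614864,  0.15707084, -0.11160775, -0.08680702,
       -0.05106445]), 'tau': array([-3.70987182e-04, -5.39720678e+01,  3.46998274e+01,  1.34213033e-02,
       -8.08333812e-05, -4.56482596e-06]), 'position': array([0.1453741 , 0.50405544, 0.19494532]), 'tool_rot': array([[-9.60842606e-01,  2.77094516e-01, -3.41217334e-04],
       [ 2.77094726e-01,  9.60841846e-01, -1.20832490e-03],
       [-6.96431005e-06, -1.25555957e-03, -9.99999212e-01]]), 'contact_force': array([-0.41179788, -0.5973288 ,  0.50396762]), 'wrist_torque': array([ 0.02839901,  0.00626302, -0.02518743]), 'grasp_force': 0.0, 'gripper_width': 0.9987055259145872}
```

View pics/top0.png

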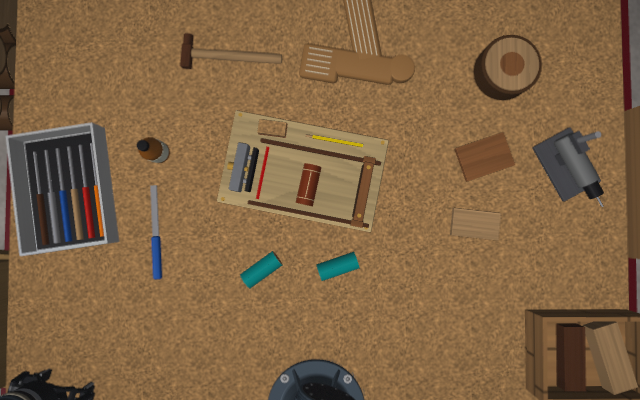

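View pics/scene0.png

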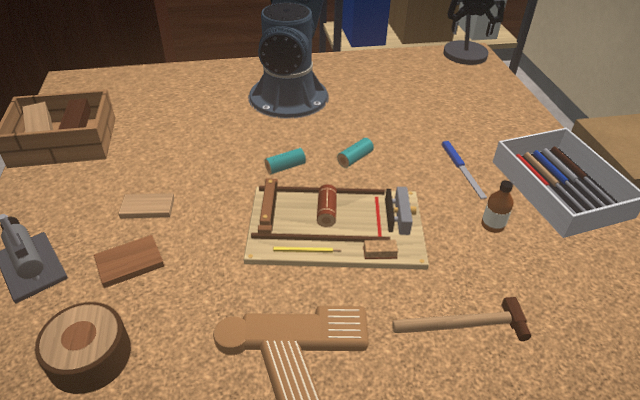

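```bash
python3 - <<'E'
from h import *
import pickle
s=pickle.load(open("top0.pkl","rb"))
print(proj(s,[[.1454,.504,.195],[0,0,0],[.4,0,0]]))
im=cv2.cvtColor(s["image"],cv2.COLOR_RGB2BGR)[100:240,210:400]
cv2.imwrite("pics/c1.png",cv2.resize(im,None,fx=4.2,fy=4.2,interpolation=cv2.INTER_CUBIC))
E
```

```text
[[ 81.31187258 371.90183834]
 [315.38182332 407.44292635]
 [315.69187228 248.95332407]]
```

View pics/c1.png

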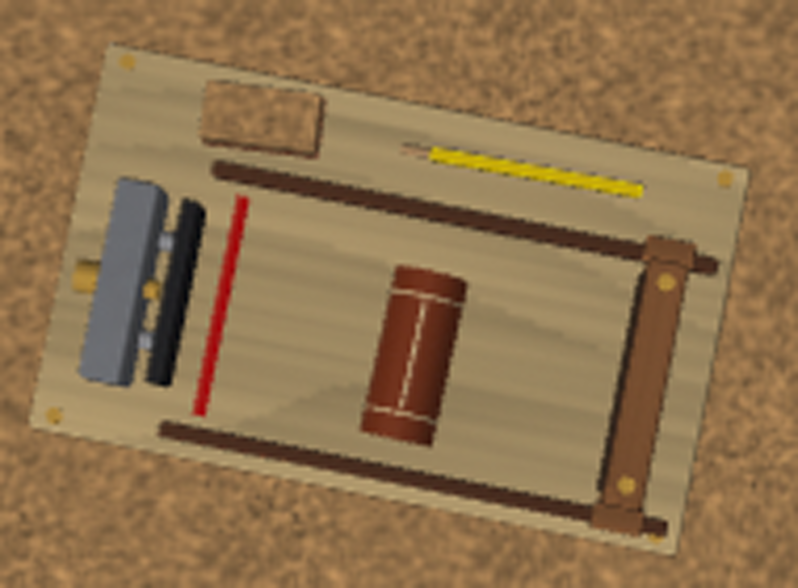

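```bash
cat > fit.py <<'E'
from h import *
import pickle
s=pickle.load(open("top0.pkl","rb"))
def P(c,z): return at(s,(c[0]+.5)/4.2-.5+210,(c[1]+.5)/4.2-.5+100,z)
C=[P(c,.018) for c in[(108,43),(748,170),(675,553),(30,428)]]
L=np.array([[.145,.2],[.145,-.2],[-.095,-.2],[-.095,.2]])
W=np.array(C)[:,:2]
a,b=L-L.mean(0),W-W.mean(0)
th=np.arctan2((a[:,0]*b[:,1]-a[:,1]*b[:,0]).sum(),(a*b).sum())
R=np.array([[np.cos(th),-np.sin(th)],[np.sin(th),np.cos(th)]])
o=W.mean(0)-R@L.mean(0)
def B(p): return R.T@(np.array(p)[:2]-o)
def Wd(x,y): return R@np.array([x,y])+o
E
python3 - <<'E'
from fit import *
print(np.degrees(th),o,[ (B(w)*1e3).round(1) for w in W])
for n,c,z in [("band",(242,198),.018),("band",(200,414),.018),("blank a",(432,272),.04),("blank b",(397,438),.04),
 ("blL",(378,348),.04),("blR",(450,362),.04),
 ("railU0",(216,168),.03),("railD0",(165,429),.03),
 ("jaw back t",(690,262),.064),("jaw back b",(638,508),.064),("jaw front t",(647,262),.064),("jaw front b",(602,500),.064),
 ("head r t",(205,208),.059),("head r b",(170,383),.059)]: print(n,(B(P(c,z))*1e3).round(1),P(c,z).round(4))
E
```

```text
-11.026522551970793 [0.57513888 0.03897919] [array([144.7, 198.6]), array([ 142.8, -198.1]), array([ -93.1, -198.3]), array([-94.4, 197.8])]
band [67.2 99.5] [0.6601 0.1238 0.018 ]
band [-66.3  98.5] [0.5289 0.1483 0.018 ]
blank a [ 42.7 -23.1] [0.6126 0.0081 0.04  ]
blank b [-58.1 -21.9] [0.514  0.0286 0.04  ]
blL [-7.9 -0.4] [0.5673 0.0401 0.04  ]
blR [ -7.8 -43.9] [ 0.5591 -0.0026  0.04  ]
railU0 [ 80.5 116.8] [0.6765 0.1383 0.03  ]
railD0 [-79.3 115.7] [0.5194 0.1677 0.03  ]
jaw back t [  74.7 -170.1] [ 0.6159 -0.1423  0.064 ]
jaw back b [ -71.5 -167.5] [ 0.4729 -0.1117  0.064 ]
jaw front t [  69.9 -145.6] [ 0.6159 -0.1173  0.064 ]
jaw front b [ -71.  -146.2] [ 0.4775 -0.0909  0.064 ]
head r t [ 52.1 114.1] [0.6481 0.1411 0.059 ]
head r b [-52.6 113.8] [0.5453 0.1608 0.059 ]
```

Call:
apply_moves(
  moves="0 0 0 0 0 0.059; 0 0 0 0 0 0.059; 0 0 0 0 0 0.059; 0 0 0 0 0 0.059; 0 0 0 0 0 0.059; 0 0 0 0 0 0.059; 0 0 0 0 0 0.059; 0 0 0 0 0 0.059",
  claw=0.5,
)

```text
time: 1.1
position: [0.1454, 0.5041, 0.1951]
tool_rot: [[0.198, 0.98, -0.0], [0.98, -0.198, -0.001], [-0.001, -0.0, -1.0]]
contact_force: [-0.5, 0.2, -0.1]
gripper_width: 0.498
grasp_force: 0.0
```

```bash
cat > g.py <<'E'
from fit import *
import sys
q=manip.sense();p=q["position"];T=q["tool_rot"]
def to(x,y,z):
    w=Wd(x/1e3,y/1e3);return (T.T@(np.array([*w,z])-p)/.025).round(3)
def st():
    F=q["contact_force"]
    print("t",q["time"].__round__(2),"board mm",(B(p)*1e3).round(2),"z",p[2].round(4),"yaw off",np.degrees(np.arctan2(T[1,1],T[0,1])-th).round(2),"tilt",T[2].round(3),"F xy board",(R.T@F[:2]).round(2),"Fz",F[2].round(2),"w",round(q["gripper_width"],3))
st()
E
python3 -c "
from g import *
print(to(-8,-85,.195))"
```

```text
t 1.1 board mm [-510.78  374.37] z 0.1951 yaw off -0.37 tilt [-0.001 -0.    -1.   ] F xy board [-0.52  0.13] Fz -0.1 w 0.498
[-18.244  20.23    0.021]
```

Call:
apply_moves(
  moves="-0.76 0.843 0 0 0 -0.002; -0.76 0.843 0 0 0 0; -0.76 0.843 0 0 0 0; -0.76 0.843 0 0 0 0; -0.76 0.843 0 0 0 0; -0.76 0.843 0 0 0 0; -0.76 0.843 0 0 0 0; -0.76 0.843 0 0 0 0; -0.76 0.843 0 0 0 0; -0.76 0.843 0 0 0 0; -0.76 0.843 0 0 0 0; -0.76 0.843 0 0 0 0",
)

```text
time: 2.6
position: [0.3519, 0.2324, 0.1953]
tool_rot: [[0.185, 0.983, -0.0], [0.983, -0.185, -0.0], [-0.0, -0.0, -1.0]]
contact_force: [1.1, 0.4, -0.7]
gripper_width: 0.502
grasp_force: 0.0
```

Call:
apply_moves(
  moves="-0.76 0.843 0 0 0 0; -0.76 0.843 0 0 0 0; -0.76 0.843 0 0 0 0; -0.76 0.843 0 0 0 0; -0.76 0.843 0 0 0 0; -0.76 0.843 0 0 0 0; -0.76 0.843 0 0 0 0; -0.76 0.843 0 0 0 0; -0.76 0.843 0 0 0 0; -0.76 0.843 0 0 0 0; -0.76 0.843 0 0 0 0; -0.76 0.843 0 0 0 0",
)

```text
time: 4.1
position: [0.558, -0.0384, 0.1951]
tool_rot: [[0.186, 0.983, -0.001], [0.983, -0.186, 0.0], [-0.0, -0.001, -1.0]]
contact_force: [0.8, -0.4, 0.9]
gripper_width: 0.498
grasp_force: 0.0
```

Call:
apply_moves(
  moves="0 0 0 0 0 0; 0 0 0 0 0 0",
)

```text
time: 4.35
position: [0.5572, -0.0374, 0.1951]
tool_rot: [[0.186, 0.983, -0.001], [0.983, -0.186, 0.0], [-0.0, -0.001, -1.0]]
contact_force: [-0.9, -0.0, 0.8]
gripper_width: 0.497
grasp_force: 0.0
```

```bash
python3 -c "
from g import *
print(to(-8,-85,.024))"
```

```text
t 4.35 board mm [ -3.02 -78.36] z 0.1951 yaw off 0.32 tilt [-0.    -0.001 -1.   ] F xy board [-0.91 -0.22] Fz 0.79 w 0.497
[-0.264 -0.193  6.845]
```

Call:
apply_moves(
  moves="-0.264 -0.193 0.9 0 0 0.0018; 0 0 0.9 0 0 0; 0 0 0.9 0 0 0; 0 0 0.9 0 0 0; 0 0 0.9 0 0 0; 0 0 0.9 0 0 0; 0 0 0.7 0 0 0; 0 0 0.5 0 0 0; 0 0 0.25 0 0 0; 0 0 0 0 0 0; 0 0 0 0 0 0",
)

```text
time: 5.72
position: [0.5522, -0.0432, 0.0249]
tool_rot: [[0.191, 0.982, 0.001], [0.982, -0.191, -0.0], [-0.0, 0.001, -1.0]]
contact_force: [0.1, -1.0, 0.6]
gripper_width: 0.502
grasp_force: 0.0
```

```bash
python3 -c "
from g import *
s=snap('top');pickle.dump(s,open('top1.pkl','wb'))
im=cv2.cvtColor(s['image'],cv2.COLOR_RGB2BGR)[100:240,210:400]
cv2.imwrite('pics/c2.png',cv2.resize(im,None,fx=4.2,fy=4.2,interpolation=cv2.INTER_CUBIC))"
```

```text
t 5.72 board mm [ -6.78 -85.05] z 0.0249 yaw off 0.02 tilt [-0.     0.001 -1.   ] F xy board [ 0.3  -0.94] Fz 0.59 w 0.502
```

View pics/c2.png

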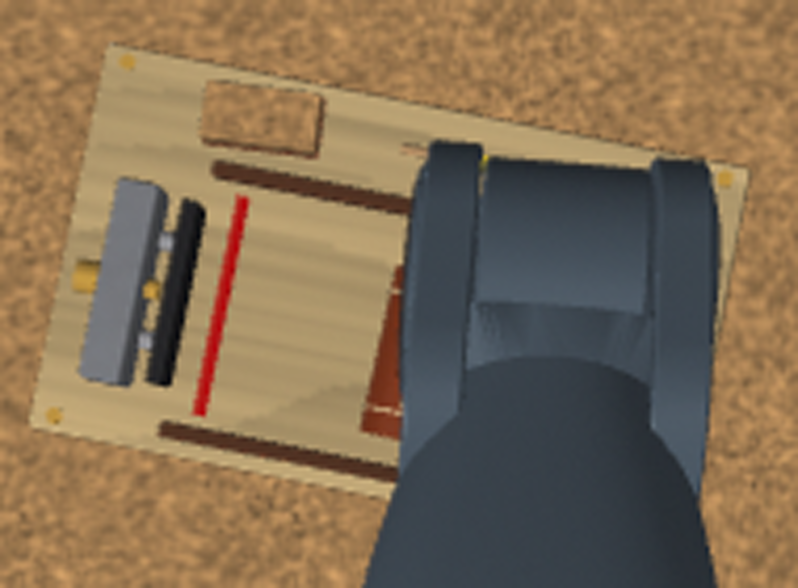

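Call:
apply_moves(
  moves="0.2 0 0 0 0 0; 0.24 0 0 0 0 0; 0.24 0 0 0 0 0; 0.12 0 0 0 0 0; 0.04 0 0 0 0 0; 0.04 0 0 0 0 0; 0.04 0 0 0 0 0; 0.04 0 0 0 0 0; 0.04 0 0 0 0 0; 0.04 0 0 0 0 0; 0.04 0 0 0 0 0; 0.04 0 0 0 0 0",
)

```text
time: 7.28
position: [0.5572, -0.0156, 0.0243]
tool_rot: [[0.191, 0.982, -0.0], [0.982, -0.191, -0.0], [-0.0, -0.0, -1.0]]
contact_force: [0.2, 0.1, -0.8]
gripper_width: 0.503
grasp_force: 0.0
```

```bash
python3 -c "
from g import *
s=snap('scene');pickle.dump(s,open('s1.pkl','wb'))
im=cv2.cvtColor(s['image'],cv2.COLOR_RGB2BGR)[170:275,230:440]
cv2.imwrite('pics/c3.png',cv2.resize(im,None,fx=3.8,fy=3.8,interpolation=cv2.INTER_CUBIC))"
```

```text
t 7.28 board mm [ -7.19 -57.06] z 0.0243 yaw off 0.02 tilt [-0. -0. -1.] F xy board [0.16 0.15] Fz -0.77 w 0.503
```

View pics/c3.png

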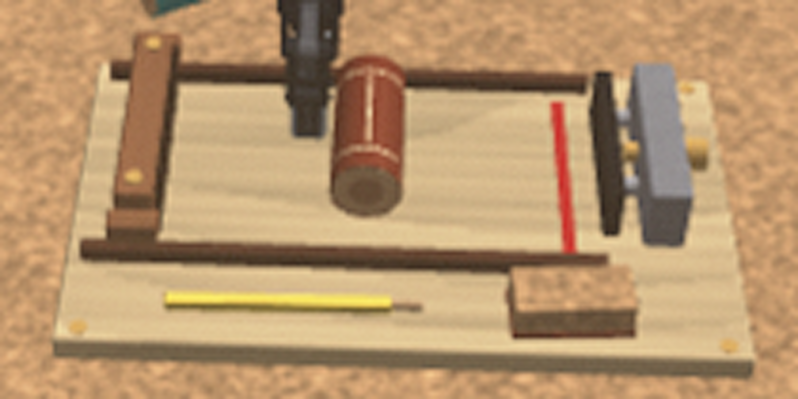

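Call:
apply_moves(
  moves="0.05 0 0 0 0 0; 0.05 0 0 0 0 0; 0.05 0 0 0 0 0; 0.05 0 0 0 0 0; 0.05 0 0 0 0 0; 0.06 0 0 0 0 0; 0.07 0 0 0 0 0; 0.08 0 0 0 0 0; 0.09 0 0 0 0 0; 0.1 0 0 0 0 0; 0.1 0 0 0 0 0; 0.1 0 0 0 0 0",
)

```text
time: 8.82
position: [0.5612, 0.0053, 0.0243]
tool_rot: [[0.191, 0.982, -0.0], [0.982, -0.191, -0.0], [-0.0, -0.0, -1.0]]
contact_force: [0.1, -0.0, 0.2]
gripper_width: 0.5
grasp_force: 0.0
```

Call:
apply_moves(
  moves="0.1 0 0 0 0 0; 0.1 0 0 0 0 0; 0.1 0 0 0 0 0; 0.1 0 0 0 0 0; 0.1 0 0 0 0 0; 0.1 0 0 0 0 0; 0.1 0 0 0 0 0; 0.1 0 0 0 0 0; 0.1 0 0 0 0 0; 0.1 0 0 0 0 0; 0.1 0 0 0 0 0; 0.1 0 0 0 0 0",
)

```text
time: 10.32
position: [0.5671, 0.0347, 0.0243]
tool_rot: [[0.191, 0.982, 0.0], [0.982, -0.191, -0.0], [-0.0, 0.0, -1.0]]
contact_force: [1.1, -0.8, 2.6]
gripper_width: 0.5
grasp_force: 1.2
```

```bash
python3 -c "
from g import *
s=snap('scene');pickle.dump(s,open('s2.pkl','wb'))
im=cv2.cvtColor(s['image'],cv2.COLOR_RGB2BGR)[170:275,230:440]
cv2.imwrite('pics/c4.png',cv2.resize(im,None,fx=3.8,fy=3.8,interpolation=cv2.INTER_CUBIC))"
```

```text
t 10.32 board mm [-7.06 -5.73] z 0.0243 yaw off 0.01 tilt [-0.  0. -1.] F xy board [ 1.26 -0.62] Fz 2.65 w 0.5
```

View pics/c4.png

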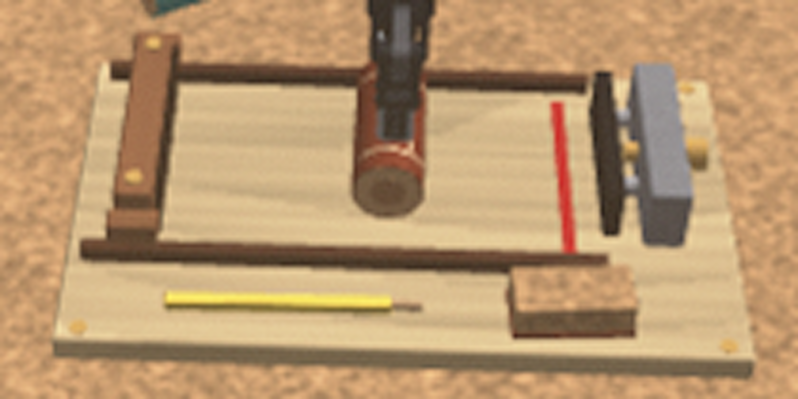

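```bash
python3 -c "
from g import *
s=pickle.load(open('s2.pkl','rb'))
def Q(c,z): return at(s,(c[0]+.5)/3.8-.5+230,(c[1]+.5)/3.8-.5+170,z)
for z in(.02,.03,.04,.05,.06,.07): print(z,(B(Q((395,138),z))*1e3).round(1))
print('end',B(Q((388,190),.04))*1e3)
s=pickle.load(open('s1.pkl','rb'))
for z in(.02,.03,.04,.05,.06,.07): print(z,(B(Q((308,136),z))*1e3).round(1))
print('end',B(Q((367,190),.04))*1e3)
"
```

```text
t 10.38 board mm [-7.02 -5.45] z 0.0244 yaw off 0.02 tilt [ 0.  0. -1.] F xy board [1.79 0.65] Fz 2.07 w 0.499
0.02 [-26.2  -4.5]
0.03 [-15.6  -4.8]
0.04 [-4.9 -5.2]
0.05 [ 5.7 -5.5]
0.06 [16.4 -5.9]
0.07 [27.  -6.3]
end [40.53198712 -9.32809765]
0.02 [-25.8 -59.2]
0.03 [-15.2 -58.9]
0.04 [ -4.5 -58.6]
0.05 [  6.1 -58.3]
0.06 [ 16.8 -58. ]
0.07 [ 27.4 -57.7]
end [ 41.03506544 -21.85045902]
```

```bash
python3 -c "
from h import *
import pickle
s=pickle.load(open('s2.pkl','rb'))
im=cv2.cvtColor(s['image'],cv2.COLOR_RGB2BGR)
from fit import Wd
w=Wd(-.007,-.0057);
for x in(-.042,-.007,.028):
  for z in(.0244,.0624):
    u=proj(s,[[*Wd(x,-.0057),z]])[0];print(x,z,u)
im=im[115:240,270:410]
cv2.imwrite('pics/c5.png',cv2.resize(im,None,fx=4.8,fy=4.8,interpolation=cv2.INTER_CUBIC))"
```

```text
-0.042 0.0244 [333.13212251 200.11620152]
-0.042 0.0624 [333.71894565 188.24867831]
-0.007 0.0244 [333.11374787 210.16230534]
-0.007 0.0624 [333.7138712  198.25001108]
0.028 0.0244 [333.09395079 220.65238705]
0.028 0.0624 [333.70794185 208.70438486]
```

View pics/c5.png

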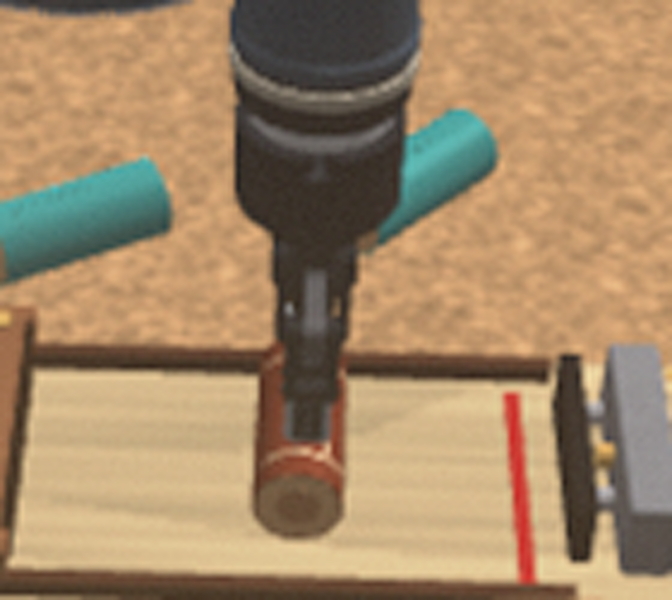

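Call:
apply_moves(
  moves="0 0 -0.3 0 0 0; 0 0 -0.9 0 0 0; -0.6 0 -0.6 0 0 0; -0.8 0 0 0 0 0; -0.8 0 0 0 0 0; -0.8 0 0 0 0 0; 0 0 0 0 0 0; 0 0 0 0 0 0",
  claw=1,
)

```text
time: 11.38
position: [0.5525, -0.0393, 0.069]
tool_rot: [[0.192, 0.981, -0.0], [0.981, -0.192, 0.0], [0.0, -0.0, -1.0]]
contact_force: [0.2, -0.4, 0.4]
gripper_width: 0.0
grasp_force: 0.0
```

```bash
python3 -c "
from g import *
s=snap('scene');pickle.dump(s,open('s3.pkl','wb'))
print(proj(s,[[*Wd(B(p)[0]+.012,B(p)[1]),p[2]+d] for d in(0,.04)]))
im=cv2.cvtColor(s['image'],cv2.COLOR_RGB2BGR)
im=im[115:240,250:410]
cv2.imwrite('pics/c6.png',cv2.resize(im,None,fx=4.6,fy=4.6,interpolation=cv2.INTER_CUBIC))"
```

```text
t 11.38 board mm [ -7.27 -81.2 ] z 0.069 yaw off -0.03 tilt [ 0. -0. -1.] F xy board [ 0.27 -0.38] Fz 0.43 w 0.0
[[300.73461989 198.64613484]
 [300.62324611 185.40290359]]
```

View pics/c6.png

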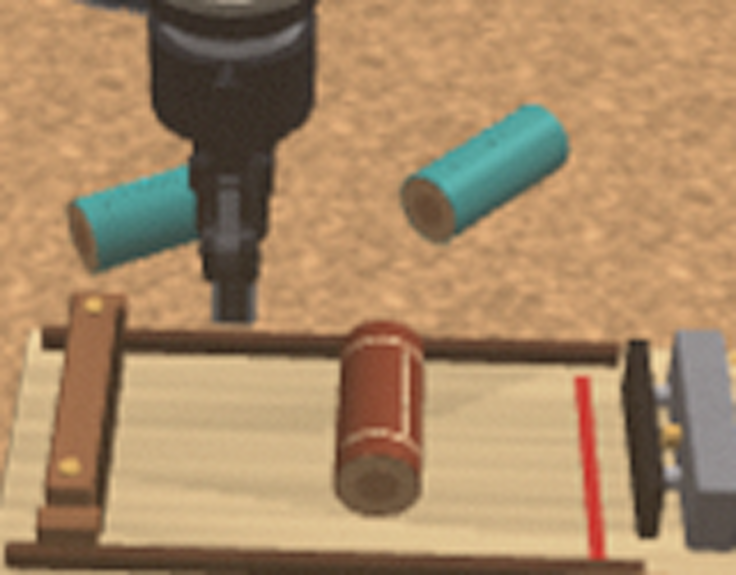

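Call:
apply_moves(
  moves="0 0 0.7 0 0 0; 0 0 0.8 0 0 0; 0 0 0.5 0 0 0; 0 0 0.4 0 0 0; 0 0 0.3 0 0 0; 0 0 0.2 0 0 0; 0 0 0 0 0 0; 0 0 0 0 0 0",
)

```text
time: 12.42
position: [0.5529, -0.0391, -0.0029]
tool_rot: [[0.191, 0.982, 0.001], [0.982, -0.191, -0.0], [-0.0, 0.001, -1.0]]
contact_force: [-0.5, 0.0, -0.5]
gripper_width: -0.0
grasp_force: 0.0
```

```bash
cat > tip.py <<'E'
from g import *
s=snap('scene');pickle.dump(s,open('s4.pkl','wb'))
b=B(p)
for dx in(0,.007,.012,):
  for d in(0,.03,.038): print(dx,d,proj(s,[[*Wd(b[0]+dx,b[1]),p[2]+d]])[0].round(1))
u=int(proj(s,[[*Wd(b[0]+.01,b[1]),p[2]+.03]])[0][0].round())
print(u,[(v,int(s["image"][v,u-1:u+2].mean())) for v in range(185,225)])
E
python3 tip.py
```

```text
t 12.43 board mm [ -6.9  -80.89] z -0.0029 yaw off 0.01 tilt [-0.     0.001 -1.   ] F xy board [-0.5  -0.07] Fz -0.51 w -0.0
0 0 [301.3 217.5]
0 0.03 [301.2 208.5]
0 0.038 [301.2 206. ]
0.007 0 [301.2 219.6]
0.007 0.03 [301.1 210.5]
0.007 0.038 [301.1 208. ]
0.012 0 [301.  221.1]
0.012 0.03 [301. 212.]
0.012 0.038 [301.  209.5]
301 [(185, 82), (186, 84), (187, 81), (188, 83), (189, 85), (190, 81), (191, 88), (192, 90), (193, 88), (194, 86), (195, 76), (196, 63), (197, 61), (198, 58), (199, 56), (200, 55), (201, 55), (202, 56), (203, 55), (204, 57), (205, 58), (206, 59), (207, 53), (208, 78), (209, 150), (210, 183), (211, 176), (212, 176), (213, 176), (214, 173), (215, 178), (216, 180), (217, 178), (218, 173), (219, 169), (220, 162), (221, 161), (222, 173), (223, 185), (224, 184)]
```

Call:
apply_moves(
  moves="0 0 0.15 0 0 0; 0 0 0.13 0 0 0; 0.2 0 0 0 0 0; 0.25 0 0 0 0 0; 0.25 0 0 0 0 0; 0.25 0 0 0 0 0; 0.15 0 0 0 0 0; 0.1 0 0 0 0 0; 0.05 0 0 0 0 0; 0.05 0 0 0 0 0; 0.05 0 0 0 0 0; 0.05 0 0 0 0 0",
  claw=0.5,
)

```text
time: 13.98
position: [0.5593, -0.0047, -0.0102]
tool_rot: [[0.191, 0.982, -0.0], [0.982, -0.191, -0.0], [-0.0, -0.0, -1.0]]
contact_force: [0.3, 0.1, -0.3]
gripper_width: 0.498
grasp_force: 0.0
```

Call:
apply_moves(
  moves="0.05 0 0 0 0 0; 0.05 0 0 0 0 0; 0.05 0 0 0 0 0; 0.06 0 0 0 0 0; 0.07 0 0 0 0 0; 0.08 0 0 0 0 0; 0.09 0 0 0 0 0; 0.1 0 0 0 0 0; 0.1 0 0 0 0 0; 0.1 0 0 0 0 0; 0.1 0 0 0 0 0; 0.1 0 0 0 0 0",
)

```text
time: 15.48
position: [0.5639, 0.0188, -0.0102]
tool_rot: [[0.191, 0.982, -0.0], [0.982, -0.191, -0.0], [-0.0, -0.0, -1.0]]
contact_force: [1.2, 0.1, -0.3]
gripper_width: 0.501
grasp_force: 0.0
```

```bash
cat > bl.py <<'E'
from g import *
# blank y from the scene picture: model outline (near half) vs reddish pixels
def blank(tag):
    s=snap('scene');pickle.dump(s,open(tag+'.pkl','wb'))
    h=cv2.cvtColor(s["image"],cv2.COLOR_RGB2HSV).astype(int)
    m=((h[...,0]<9)|(h[...,0]>172))&(h[...,1]>120)&(h[...,2]>50)&(h[...,2]<170)
    for x in(.025,.034,.038):   # row of the upper outline at this section
        r=proj(s,[[*Wd(x,.0),.058]])[0][1]; v=int(round(r)); c=np.where(m[v,280:400])[0]+280
        if len(c): print("x",x,"row",v,"cols",c.min(),c.max(),len(c),"y",(B(at(s,c.min(),v,.045))*1e3).round(1),(B(at(s,c.max(),v,.045))*1e3).round(1))
E
python3 -c "
from bl import *
blank('s5')
s=pickle.load(open('s5.pkl','rb'))
cv2.imwrite('pics/c7.png',cv2.resize(cv2.cvtColor(s['image'],cv2.COLOR_RGB2BGR)[140:265,250:410],None,fx=4.6,fy=4.6,interpolation=cv2.INTER_CUBIC))"
```

```text
t 15.47 board mm [ -7.19 -21.97] z -0.0102 yaw off 0.01 tilt [-0. -0. -1.] F xy board [1.17 0.31] Fz -0.31 w 0.501
x 0.025 row 209 cols 346 348 3 y [ 9.5 23.3] [ 9.3 27.9]
x 0.034 row 212 cols 335 346 11 y [20.5 -2.1] [19.5 23.1]
x 0.038 row 213 cols 336 348 12 y [23.7  0.2] [22.6 27.6]
```

View pics/c7.png

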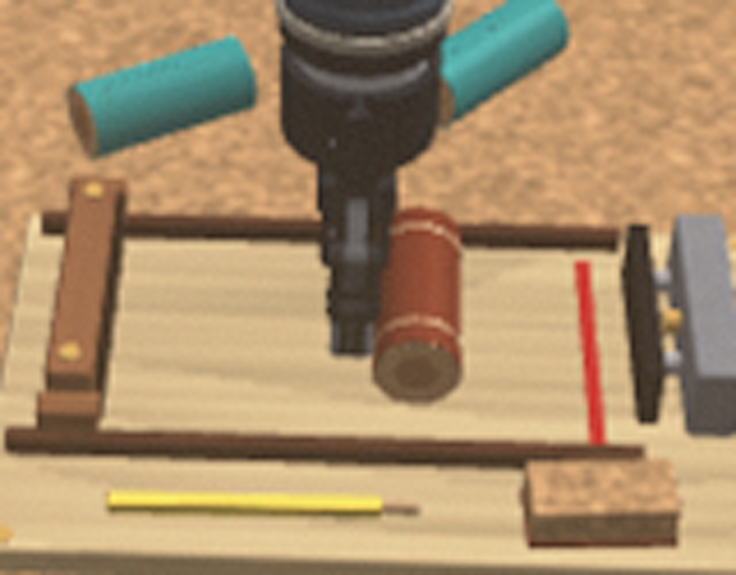

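Call:
apply_moves(
  moves="0.1 0 0 0 0 0; 0.1 0 0 0 0 0; 0.1 0 0 0 0 0; 0.1 0 0 0 0 0; 0.1 0 0 0 0 0; 0.1 0 0 0 0 0; 0.1 0 0 0 0 0; 0.1 0 0 0 0 0; 0.1 0 0 0 0 0; 0.1 0 0 0 0 0; 0.1 0 0 0 0 0; 0.1 0 0 0 0 0",
)

```text
time: 17.02
position: [0.5696, 0.0482, -0.0102]
tool_rot: [[0.191, 0.982, -0.0], [0.982, -0.191, -0.0], [-0.0, -0.0, -1.0]]
contact_force: [-0.0, -0.2, -0.3]
gripper_width: 0.501
grasp_force: 0.0
```

Call:
apply_moves(
  moves="0.1 0 0 0 0 0; 0.1 0 0 0 0 0; 0.1 0 0 0 0 0; 0.1 0 0 0 0 0; 0.1 0 0 0 0 0; 0.1 0 0 0 0 0; 0.09 0 0 0 0 0; 0.09 0 0 0 0 0; 0.08 0 0 0 0 0; 0.08 0 0 0 0 0; 0.07 0 0 0 0 0; 0.07 0 0 0 0 0",
)

```text
time: 18.52
position: [0.5747, 0.0747, -0.0102]
tool_rot: [[0.191, 0.982, -0.0], [0.982, -0.191, -0.0], [-0.0, -0.0, -1.0]]
contact_force: [-0.5, 0.2, -0.5]
gripper_width: 0.501
grasp_force: 0.0
```

```bash
python3 -c "
from bl import *
blank('s6')
s=pickle.load(open('s5.pkl','rb'));print(B(at(s,340.5,219.9,.04)))"
```

```text
t 18.52 board mm [-7.22 34.96] z -0.0102 yaw off 0.01 tilt [-0. -0. -1.] F xy board [-0.51  0.15] Fz -0.51 w 0.501
x 0.025 row 209 cols 360 373 10 y [ 8.2 55.6] [ 7.  85.6]
x 0.034 row 212 cols 362 369 8 y [18.  59.8] [17.3 75.9]
x 0.038 row 213 cols 360 371 12 y [21.5 55.1] [20.5 80.3]
[0.0405988  0.01053305]
```

Call:
apply_moves(
  moves="0.07 0 0 0 0 0; 0.07 0 0 0 0 0; 0.06 0 0 0 0 0; 0.06 0 0 0 0 0; 0.06 0 0 0 0 0; 0.06 0 0 0 0 0; 0.06 0 0 0 0 0; 0.06 0 0 0 0 0; 0.05 0 0 0 0 0; 0.05 0 0 0 0 0; 0.05 0 0 0 0 0; 0.05 0 0 0 0 0",
)

```text
time: 20.08
position: [0.5781, 0.0918, -0.0102]
tool_rot: [[0.191, 0.982, 0.0], [0.982, -0.191, -0.0], [-0.0, 0.0, -1.0]]
contact_force: [0.1, -0.7, -0.4]
gripper_width: 0.496
grasp_force: 0.0
```

Call:
apply_moves(
  moves="0.04 0 0 0 0 0; 0.04 0 0 0 0 0; 0.04 0 0 0 0 0; 0.04 0 0 0 0 0; 0.04 0 0 0 0 0; 0.04 0 0 0 0 0; 0.04 0 0 0 0 0; 0.04 0 0 0 0 0",
)

```text
time: 21.08
position: [0.5796, 0.0996, -0.0103]
tool_rot: [[0.191, 0.982, -0.0], [0.982, -0.191, -0.0], [-0.0, -0.0, -1.0]]
contact_force: [0.4, -0.3, -0.1]
gripper_width: 0.498
grasp_force: 0.0
```

```bash
python3 -c "
from bl import *
blank('s7')"
```

```text
t 21.07 board mm [-7.21 60.4 ] z -0.0103 yaw off 0.01 tilt [-0. -0. -1.] F xy board [ 0.41 -0.24] Fz -0.13 w 0.498
x 0.025 row 209 cols 371 385 15 y [ 7.2 81. ] [  5.8 113.4]
x 0.034 row 212 cols 374 385 7 y [16.9 87.4] [ 15.9 112.7]
x 0.038 row 213 cols 372 382 11 y [20.4 82.6] [ 19.4 105.5]
```

Call:
apply_moves(
  moves="0.02 0 0 0 0 0; 0.02 0 0 0 0 0; 0.016 0 0 0 0 0; 0.012 0 0 0 0 0",
)

```text
time: 21.62
position: [0.5799, 0.1013, -0.0103]
tool_rot: [[0.191, 0.982, -0.0], [0.982, -0.191, -0.0], [-0.0, -0.0, -1.0]]
contact_force: [0.2, 0.9, -0.1]
gripper_width: 0.5
grasp_force: 0.0
```

Call:
apply_moves(
  moves="0.012 0 0 0 0 0; 0.012 0 0 0 0 0; 0.012 0 0 0 0 0; 0.012 0 0 0 0 0",
)

```text
time: 22.12
position: [0.5802, 0.1024, -0.0102]
tool_rot: [[0.191, 0.982, 0.0], [0.982, -0.191, -0.0], [-0.0, 0.0, -1.0]]
contact_force: [0.7, 0.2, -1.0]
gripper_width: 0.499
grasp_force: 0.2
```

Call:
apply_moves(
  moves="0.012 0 0 0 0 0; 0.012 0 0 0 0 0; 0.012 0 0 0 0 0; 0 0 0 0 0 0",
)

```text
time: 22.62
position: [0.5803, 0.1034, -0.0102]
tool_rot: [[0.191, 0.982, -0.0], [0.982, -0.191, -0.0], [-0.0, -0.0, -1.0]]
contact_force: [0.2, -0.4, 0.1]
gripper_width: 0.498
grasp_force: 0.2
```

Call:
apply_moves(
  moves="0.012 0 0 0 0 0; 0.012 0 0 0 0 0; 0.012 0 0 0 0 0; 0 0 0 0 0 0",
)

```text
time: 23.12
position: [0.5804, 0.1038, -0.0103]
tool_rot: [[0.191, 0.982, -0.0], [0.982, -0.191, -0.001], [-0.001, 0.0, -1.0]]
contact_force: [-0.5, -3.9, 0.9]
gripper_width: 0.5
grasp_force: 2.0
```

```bash
python3 -c "
from bl import *
blank('s8')
a=pickle.load(open('s8.pkl','rb'))['image'].astype(int)
print(a[205:222:4,368:396:1].mean(2).astype(int).tolist())"
```

```text
t 23.12 board mm [-7.21 64.62] z -0.0103 yaw off -0.0 tilt [-0.001  0.    -1.   ] F xy board [ 0.3  -3.93] Fz 0.94 w 0.5
x 0.025 row 209 cols 373 386 14 y [ 7.  85.6] [  5.7 115.7]
x 0.034 row 212 cols 376 387 7 y [16.7 92. ] [ 15.7 117.3]
x 0.038 row 213 cols 374 384 11 y [20.2 87.2] [ 19.3 110.1]
[[51, 53, 50, 50, 63, 77, 83, 82, 90, 87, 94, 93, 96, 100, 98, 94, 92, 91, 82, 54, 50, 56, 56, 54, 81, 152, 173, 123], [55, 53, 50, 55, 69, 80, 80, 81, 84, 84, 83, 87, 87, 95, 98, 92, 93, 94, 89, 74, 48, 53, 54, 56, 55, 83, 129, 145], [89, 72, 74, 91, 97, 91, 77, 81, 86, 88, 88, 93, 92, 97, 98, 96, 99, 125, 130, 90, 55, 51, 58, 59, 55, 73, 138, 168], [111, 100, 65, 65, 67, 75, 81, 84, 90, 90, 89, 91, 88, 87, 88, 81, 81, 85, 95, 84, 71, 51, 55, 57, 57, 55, 123, 179], [165, 101, 76, 92, 92, 89, 89, 76, 76, 74, 75, 77, 76, 75, 74, 77, 91, 90, 91, 87, 66, 51, 54, 54, 54, 46, 76, 114]]
```

Call:
apply_moves(
  moves="-0.008 0 0 0 0 0; -0.008 0 0 0 0 0; -0.006 0 0 0 0 0; -0.006 0 0 0 0 0; -0.006 0 0 0 0 0; -0.006 0 0 0 0 0; 0 0 0 0 0 0; -0.04 0 0 0 0 0; -0.1 0 0 0 0 0; -0.2 0 0 0 0 0; -0.2 0 0 0 0 0; 0 0 0 0 0 0",
)

```text
time: 24.68
position: [0.5776, 0.0894, -0.0102]
tool_rot: [[0.192, 0.981, -0.0], [0.981, -0.192, -0.0], [-0.0, -0.0, -1.0]]
contact_force: [-0.3, 0.5, 0.0]
gripper_width: 0.498
grasp_force: 0.0
```

```bash
python3 -c "
from bl import *
blank('s9')"
```

```text
t 24.68 board mm [-7.2  50.01] z -0.0102 yaw off -0.03 tilt [-0. -0. -1.] F xy board [-0.42  0.44] Fz 0.01 w 0.498
x 0.025 row 209 cols 372 386 15 y [ 7.1 83.3] [  5.7 115.7]
x 0.034 row 212 cols 376 387 7 y [16.7 92. ] [ 15.7 117.3]
x 0.038 row 213 cols 374 383 10 y [20.2 87.2] [ 19.4 107.8]
```

Call:
apply_moves(
  moves="0 0 0 0 0 0; 0 0 0 0 0 0; 0 0 0 0 0 0; 0 0 0 0 0 0",
)

```text
time: 25.22
position: [0.5777, 0.0901, -0.0103]
tool_rot: [[0.191, 0.982, -0.0], [0.982, -0.191, -0.0], [-0.0, -0.0, -1.0]]
contact_force: [-0.5, 0.3, -1.1]
gripper_width: 0.499
grasp_force: 0.0
```

```bash
python3 -c "
from bl import *
blank('s10')
s=pickle.load(open('s10.pkl','rb'))
cv2.imwrite('pics/c8.png',cv2.resize(cv2.cvtColor(s['image'],cv2.COLOR_RGB2BGR)[160:265,290:430],None,fx=5,fy=5,interpolation=cv2.INTER_CUBIC))"
```

```text
t 25.23 board mm [-7.21 50.63] z -0.0103 yaw off 0.02 tilt [-0. -0. -1.] F xy board [-0.55  0.22] Fz -1.06 w 0.499
x 0.025 row 209 cols 369 387 17 y [ 7.3 76.4] [  5.7 118. ]
x 0.034 row 212 cols 369 387 8 y [17.3 75.9] [ 15.7 117.3]
x 0.038 row 213 cols 369 384 12 y [20.6 75.7] [ 19.3 110.1]
```

View pics/c8.png

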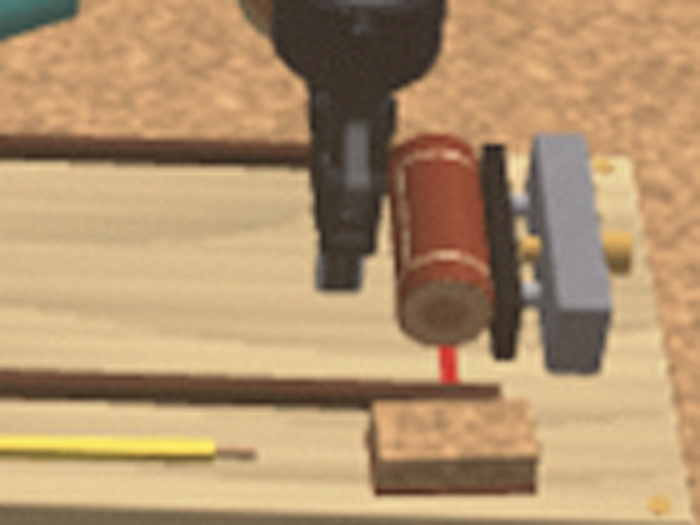

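Call:
apply_moves(
  moves="-0.1 0 -0.8 0 0 0; 0 0 -0.9 0 0 0; 0 0 -0.8 0 0 0; -0.6 0.1 0 0 0 0; -0.9 0.2 0 0 0 0; -1 0 0 0 0 0; -1 0 0 0 0 0; -1 0 0 0 0 0; -1 0 0 0 0 0; -1 0 0 0 0 0; -1 0 0 0 0 0; -1 0 0 0 0 0",
)

```text
time: 26.78
position: [0.5428, -0.124, 0.0511]
tool_rot: [[0.191, 0.982, -0.001], [0.982, -0.191, -0.0], [-0.0, -0.001, -1.0]]
contact_force: [-0.6, 0.4, 0.7]
gripper_width: 0.499
grasp_force: 0.0
```

Call:
apply_moves(
  moves="-0.9 0 0 0 0 0; -0.5 0 0 0 0 0; 0 0 0 0 0 0; 0 0 0 0 0 0",
)

```text
time: 27.28
position: [0.5373, -0.1565, 0.052]
tool_rot: [[0.191, 0.982, -0.0], [0.982, -0.191, 0.0], [0.0, -0.0, -1.0]]
contact_force: [0.0, -0.2, -0.1]
gripper_width: 0.502
grasp_force: 0.0
```

```bash
python3 -c "
from bl import *
blank('s11')
print(to(0,-200,-.010))"
```

```text
t 27.27 board mm [   0.2  -199.07] z 0.052 yaw off 0.02 tilt [ 0. -0. -1.] F xy board [ 0.06 -0.2 ] Fz -0.07 w 0.502
x 0.025 row 209 cols 375 387 13 y [ 6.8 90.3] [  5.7 118. ]
x 0.034 row 212 cols 377 387 6 y [16.6 94.3] [ 15.7 117.3]
x 0.038 row 213 cols 369 384 12 y [20.6 75.7] [ 19.3 110.1]
[-0.037 -0.007  2.482]
```

Call:
apply_moves(
  moves="0 0 0.8 0 0 0; 0 0 0.9 0 0 0; 0 0 0.6 0 0 0; 0 0 0.18 0 0 0; 0.1 0 0 0 0 0; 0.1 0 0 0 0 0; 0.1 0 0 0 0 0; 0.1 0 0 0 0 0; 0.1 0 0 0 0 0; 0.1 0 0 0 0 0; 0.1 0 0 0 0 0; 0.1 0 0 0 0 0",
)

```text
time: 28.82
position: [0.5411, -0.1379, -0.0097]
tool_rot: [[0.192, 0.981, -0.0], [0.981, -0.192, -0.002], [-0.002, 0.0, -1.0]]
contact_force: [-1.7, -10.2, 0.1]
gripper_width: 0.498
grasp_force: 5.1
```

Call:
apply_moves(
  moves="0.15 0 0 0 0 0; 0.2 0 0 0 0 0; 0.2 0 0 0 0 0; 0.2 0 0 0 0 0",
)

```text
time: 29.32
position: [0.5444, -0.1207, -0.0097]
tool_rot: [[0.193, 0.981, -0.001], [0.981, -0.193, -0.004], [-0.004, -0.0, -1.0]]
contact_force: [-3.2, -10.1, 0.8]
gripper_width: 0.5
grasp_force: 5.1
```

```bash
python3 -c "
from bl import *
blank('s12')
"
```

```text
t 29.32 board mm [   0.35 -162.57] z -0.0097 yaw off -0.07 tilt [-0.004 -0.    -1.   ] F xy board [ -1.19 -10.52] Fz 0.82 w 0.5
x 0.025 row 209 cols 375 386 12 y [ 6.8 90.3] [  5.7 115.7]
x 0.034 row 212 cols 377 381 5 y [16.6 94.3] [ 16.2 103.5]
x 0.038 row 213 cols 375 383 9 y [20.1 89.5] [ 19.4 107.8]
```

Call:
apply_moves(
  moves="0.2 0 0 0 0 0; 0.2 0 0 0 0 0; 0.2 0 0 0 0 0; 0.2 0 0 0 0 0; 0.2 0 0 0 0 0; 0.2 0 0 0 0 0; 0.2 0 0 0 0 0; 0.2 0 0 0 0 0; 0.2 0 0 0 0 0; 0.2 0 0 0 0 0; 0.2 0 0 0 0 0; 0.2 0 0 0 0 0",
)

```text
time: 30.88
position: [0.5559, -0.0617, -0.0097]
tool_rot: [[0.192, 0.981, -0.001], [0.981, -0.192, -0.004], [-0.004, 0.0, -1.0]]
contact_force: [-1.6, -9.5, 0.4]
gripper_width: 0.501
grasp_force: 5.1
```

Call:
apply_moves(
  moves="0.2 0 0 0 0 0; 0.2 0 0 0 0 0; 0.2 0 0 0 0 0; 0.2 0 0 0 0 0; 0.2 0 0 0 0 0; 0.2 0 0 0 0 0; 0.2 0 0 0 0 0; 0.2 0 0 0 0 0; 0.2 0 0 0 0 0; 0.2 0 0 0 0 0; 0.2 0 0 0 0 0; 0.2 0 0 0 0 0",
)

```text
time: 32.38
position: [0.5675, -0.0029, -0.0097]
tool_rot: [[0.192, 0.981, -0.0], [0.981, -0.192, -0.004], [-0.004, 0.0, -1.0]]
contact_force: [-1.4, -10.7, 1.7]
gripper_width: 0.501
grasp_force: 5.1
```

Call:
apply_moves(
  moves="0.2 0 0 0 0 0; 0.2 0 0 0 0 0; 0.2 0 0 0 0 0; 0.2 0 0 0 0 0; 0.2 0 0 0 0 0; 0.2 0 0 0 0 0; 0.2 0 0 0 0 0; 0.2 0 0 0 0 0; 0.16 0 0 0 0 0; 0.12 0 0 0 0 0; 0.1 0 0 0 0 0; 0.08 0 0 0 0 0",
)

```text
time: 33.88
position: [0.5774, 0.0476, -0.0097]
tool_rot: [[0.193, 0.981, -0.0], [0.981, -0.193, -0.004], [-0.004, 0.001, -1.0]]
contact_force: [0.1, -10.7, 2.0]
gripper_width: 0.501
grasp_force: 5.0
```

```bash
python3 -c "
from bl import *
blank('s13')
"
```

```text
t 33.88 board mm [0.58 8.88] z -0.0097 yaw off -0.07 tilt [-0.004  0.001 -1.   ] F xy board [  2.19 -10.5 ] Fz 1.98 w 0.501
x 0.025 row 209 cols 372 386 15 y [ 7.1 83.3] [  5.7 115.7]
x 0.034 row 212 cols 376 387 7 y [16.7 92. ] [ 15.7 117.3]
x 0.038 row 213 cols 374 384 11 y [20.2 87.2] [ 19.3 110.1]
```

Call:
apply_moves(
  moves="0.1 0 0 0 0 0; 0.1 0 0 0 0 0; 0.1 0 0 0 0 0; 0.1 0 0 0 0 0; 0.1 0 0 0 0 0; 0.1 0 0 0 0 0; 0.1 0 0 0 0 0; 0.1 0 0 0 0 0; 0.06 0 0 0 0 0; 0.05 0 0 0 0 0; 0.04 0 0 0 0 0; 0.04 0 0 0 0 0",
)

```text
time: 35.42
position: [0.5821, 0.0718, -0.0097]
tool_rot: [[0.193, 0.981, -0.0], [0.981, -0.193, -0.004], [-0.004, 0.001, -1.0]]
contact_force: [0.0, -10.1, 1.4]
gripper_width: 0.502
grasp_force: 5.0
```

Call:
apply_moves(
  moves="0.03 0 0 0 0 0; 0.03 0 0 0 0 0; 0.02 0 0 0 0 0; 0.02 0 0 0 0 0",
)

```text
time: 35.92
position: [0.5827, 0.0742, -0.0097]
tool_rot: [[0.193, 0.981, -0.0], [0.981, -0.193, -0.004], [-0.004, 0.001, -1.0]]
contact_force: [0.1, -10.1, 2.4]
gripper_width: 0.495
grasp_force: 5.0
```

```bash
python3 -c "
from bl import *
blank('s14')
"
```

```text
t 35.92 board mm [ 0.64 36.  ] z -0.0097 yaw off -0.08 tilt [-0.004  0.001 -1.   ] F xy board [ 2.06 -9.85] Fz 2.38 w 0.495
x 0.025 row 209 cols 373 387 15 y [ 7.  85.6] [  5.7 118. ]
x 0.034 row 212 cols 376 387 7 y [16.7 92. ] [ 15.7 117.3]
x 0.038 row 213 cols 374 384 11 y [20.2 87.2] [ 19.3 110.1]
```

Call:
apply_moves(
  moves="0.015 0 0 0 0 0; 0.015 0 0 0 0 0; 0.015 0 0 0 0 0; 0.015 0 0 0 0 0",
)

```text
time: 36.48
position: [0.5829, 0.0757, -0.0097]
tool_rot: [[0.193, 0.981, -0.0], [0.981, -0.193, -0.004], [-0.004, 0.001, -1.0]]
contact_force: [0.3, -10.6, 2.7]
gripper_width: 0.499
grasp_force: 5.0
```

Call:
apply_moves(
  moves="0.012 0 0 0 0 0; 0.012 0 0 0 0 0",
)

```text
time: 36.72
position: [0.5831, 0.0763, -0.0097]
tool_rot: [[0.193, 0.981, -0.0], [0.981, -0.193, -0.004], [-0.004, 0.001, -1.0]]
contact_force: [0.8, -10.0, 2.1]
gripper_width: 0.5
grasp_force: 5.0
```

Call:
apply_moves(
  moves="0.01 0 0 0 0 0; 0.01 0 0 0 0 0",
)

```text
time: 36.98
position: [0.5831, 0.0765, -0.0097]
tool_rot: [[0.193, 0.981, -0.0], [0.981, -0.193, -0.004], [-0.004, 0.001, -1.0]]
contact_force: [0.4, -11.7, 3.2]
gripper_width: 0.503
grasp_force: 5.9
```

Call:
apply_moves(
  moves="0.01 0 0 0 0 0; 0 0 0 0 0 0",
)

```text
time: 37.22
position: [0.5831, 0.0765, -0.0097]
tool_rot: [[0.193, 0.981, -0.0], [0.981, -0.193, -0.005], [-0.005, 0.001, -1.0]]
contact_force: [0.0, -12.8, 2.6]
gripper_width: 0.498
grasp_force: 6.2
```

Call:
apply_moves(
  moves="0.01 0 0 0 0 0; 0 0 0 0 0 0",
)

```text
time: 37.48
position: [0.5831, 0.0766, -0.0097]
tool_rot: [[0.193, 0.981, -0.0], [0.981, -0.193, -0.005], [-0.005, 0.001, -1.0]]
contact_force: [-1.9, -14.2, 2.2]
gripper_width: 0.503
grasp_force: 6.7
```

Call:
apply_moves(
  moves="0.01 0 0 0 0 0; 0.01 0 0 0 0 0; 0 0 0 0 0 0",
)

```text
time: 37.85
position: [0.5831, 0.0768, -0.0097]
tool_rot: [[0.193, 0.981, -0.0], [0.981, -0.193, -0.005], [-0.005, 0.001, -1.0]]
contact_force: [-0.1, -14.3, 3.5]
gripper_width: 0.503
grasp_force: 7.3
```

Call:
apply_moves(
  moves="0.01 0 0 0 0 0; 0 0 0 0 0 0",
)

```text
time: 38.1
position: [0.5831, 0.0769, -0.0097]
tool_rot: [[0.193, 0.981, -0.0], [0.981, -0.193, -0.006], [-0.006, 0.001, -1.0]]
contact_force: [-0.6, -15.3, 3.6]
gripper_width: 0.495
grasp_force: 7.6
```

Call:
apply_moves(
  moves="0.012 0 0 0 0 0; 0 0 0 0 0 0; 0 0 0 0 0 0",
)

```text
time: 38.48
position: [0.5832, 0.077, -0.0097]
tool_rot: [[0.193, 0.981, -0.0], [0.981, -0.193, -0.006], [-0.006, 0.001, -1.0]]
contact_force: [-1.6, -16.3, 3.5]
gripper_width: 0.499
grasp_force: 7.9
```

Call:
apply_moves(
  moves="-0.02 0 0 0 0 0; -0.03 0 0 0 0 0; -0.05 0 0 0 0 0; -0.1 0 0 0 0 0; -0.3 0 0 0 0 0; -0.5 0 0 0 0 0; -0.2 0 -0.5 0 0 0; 0 0 -0.9 0 0 0; 0 0 -0.9 0 0 0; 0 0 -0.9 0 0 0; 0 0 0 0 0 0; 0 0 0 0 0 0",
)

```text
time: 39.98
position: [0.5775, 0.0507, 0.0701]
tool_rot: [[0.191, 0.982, -0.0], [0.982, -0.191, -0.0], [-0.0, -0.0, -1.0]]
contact_force: [-0.0, 0.4, -0.6]
gripper_width: 0.5
grasp_force: 0.0
```

```bash
python3 -c "
from bl import *
blank('s15')
a=pickle.load(open('s14.pkl','rb'))['image'].astype(int);b=pickle.load(open('s15.pkl','rb'))['image'].astype(int)
print(abs(a-b)[196:226,376:425].mean().round(2), b[213,350:392].mean(1).astype(int).tolist())
"
```

```text
t 39.98 board mm [ 0.11 11.98] z 0.0701 yaw off 0.0 tilt [-0. -0. -1.] F xy board [-0.1   0.43] Fz -0.62 w 0.5
x 0.025 row 209 cols 373 387 14 y [ 7.  85.6] [  5.7 118. ]
x 0.034 row 212 cols 377 387 7 y [16.6 94.3] [ 15.7 117.3]
x 0.038 row 213 cols 375 387 11 y [20.1 89.5] [ 19. 117.]
3.03 [179, 179, 181, 182, 181, 183, 166, 96, 73, 99, 116, 117, 118, 118, 114, 115, 116, 115, 108, 81, 65, 88, 99, 88, 74, 79, 79, 84, 89, 91, 89, 96, 94, 92, 101, 118, 117, 79, 57, 51, 53, 57]
```

```bash
python3 -c "
from rig import manip
print(manip.finish_job())"
```

```text
the job is handed in; nothing more can be done
None
```

The blank was rolled up to the stop, let go over the red band and nipped with the jaw at about 6 N by feel. The arm is clear and the job is handed in; no verdict came back. On the first push the fingers rode over the blank, because the fingertips sit about 38 mm above the reported TCP height; I corrected for that and pushed again.

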